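Clear the spent filter from the fume-extraction pot

TASK

Open the blue fume-filter pot: press its red cover down against the spring, give it a quarter turn counter-clockwise (seen from above) to free its ears from the two claws, lift it off and set it down right way up in the flat blue tray. Then take the spent orange-capped filter cartridge out of the pot and put it in the yellow scrap bin. Set both parts down rather than dropping them, and leave the brush, the spray can and the magnetic square where they are.

Things in the scene. Friction and masses are not known exactly. Their poses are not given: they have to be found in the camera images.
- pot: Filter pot screwed to the table (fixed): blue cylinder 108 mm diameter, rim 72 mm high, on a grey 130 mm square flange 8 mm thick; open bore 76 mm diameter; black hose stub 38 mm thick along its +x to 75 mm from the axis, 36 mm high. Origin: on the axis at table height, z up. Two aluminium hooked claws on the rim, around its +x and -x directions, hold the cover by its ears.
- claw_a (a point): Middle of the claw on the pot's +x side: 45 mm from the axis, 95 mm high (top of the claws). Claws lie 37 to 53 mm from the axis; seen from above each reaches from 19 degrees clockwise to 54 degrees counter-clockwise of its direction. Underside: a notch (roof 90 mm high) for the ear, clockwise of it a full-height stop, counter-clockwise a hump 5 mm lower than the roof.
- claw_b (a point): The same on the -x side. To free the cover: press it down 6 mm or more (it bottoms at 10 mm), keep it down while turning it counter-clockwise seen from above; the ears are clear of the claws at 65 to 140 degrees of turn (aim for 90), then it lifts straight up. The spring pushes up: about 6 N of push to begin, 9 N at 8 mm.
- cover: Red cover, 0.10 to 0.15 kg. Origin: centre of its underside, z up. Hollow skirt 68 mm diameter, 0 to 12 mm high; closed top plate 68 mm diameter, 12 to 18 mm; two ears 14 mm wide on its +x and -x sides to 45 mm from the axis, 12 to 18 mm. Locked at the start: origin on the pot's axis 72 mm above the table, its x along the pot's x, ears under the claws.
- cover_bar (a point): Middle of the cover's grip bar, on its axis, 30 mm above the cover's origin. The bar runs along the cover's x, 54 mm long, 14 mm wide, from 18 to 42 mm above the cover's origin, with a white stripe on top.
- follower (a joint): Height of the spring-loaded cup inside the pot under the cartridge, in m: 0 when the cover is locked, negative when the cover is pressed down (stop at -0.010), +0.015 when the cover is free (upper stop).
- cartridge: Spent filter cartridge: upright cylinder 44 mm diameter, 45 mm high, brown pleats, orange end caps, 0.10 to 0.15 kg. Origin: centre of its underside, z up. Stands on the pot's axis in the spring cup (cup rim 9 mm high round its foot, 1.5 mm play), hidden under the cover; underside 39 mm above the table while the cover is locked.
- cartridge_top (a point): Centre of the cartridge's top face. With the cover off, the spring has raised it to 99 mm above the table, 27 mm over the pot's rim. Take it by its sides from above, the fingers about square to the line of the claws (closing line 105 degrees counter-clockwise of the pot's x is the freest).
- tray: Flat blue tray (fixed), 160 x 160 mm, walls 4 mm thick and 25 mm high, floor 4 mm thick. Origin: centre of the underside, on the table. It may stand left or right of the pot.
- bin: Yellow scrap bin (fixed), open top, 160 x 160 mm, walls 4 mm thick and 60 mm high, floor 4 mm thick. Origin: centre of the underside, on the table. On the other side of the pot from the tray.
- brush: Bystander: brush 170 mm long lying on the table; leave alone.
- spray: Bystander: green spray can 52 mm diameter, 140 mm tall, standing; leave alone. Origin: centre of its underside.
- square: Bystander: orange L-shaped magnetic square, 70 mm legs, 18 mm high, lying on the table beyond the pot; leave alone. Origin: middle of its outline, on the table.
There are look-alikes about, which are no part of the job. What is meant by the tray is not turquoise, and is the smaller of those in its own colour.

How it is judged (in metres and radians):
On the way, in this order (a step that is already met when the one before it is completed fails the run):
1. the cover is pressed down at least 4 mm against the spring while still locked (value of joint follower below -0.004 m and angle between the x axis of cover and the x axis of pot, either way round below 0.5 rad), for 0.05 s.
2. the cover is turned at least 60 degrees and is still on the pot (angle between the x axis of cover and the x axis of pot, either way round above 1.05 rad and horizontal distance between cover and pot below 0.012 m and z of cover in the frame of pot below 0.095 m), for 0.05 s.
3. the cover lies right way up in the tray, let go (x of cover in the frame of tray between -0.06 and 0.06 m and y of cover in the frame of tray between -0.06 and 0.06 m and height (world z) of cover below 0.01 m and angle between cover's own z axis and vertical below 0.12 rad and contact force between the fingers and cover below 0.1 N), for 0.2 s.
At the end, for the whole second after the job is handed in: The cover lies flat and right way up on the tray's floor (origin within 60 mm of the tray's centre along each side, under 10 mm high, tilt under 0.12 rad), and the cartridge is inside the bin, standing or lying (origin inside the walls, under 55 mm high); both at rest (x of cover in the frame of tray between -0.06 and 0.06 m and y of cover in the frame of tray between -0.06 and 0.06 m and height (world z) of cover below 0.01 m and angle between cover's own z axis and vertical below 0.12 rad and linear speed of cover below 0.02 m/s and x of cartridge in the frame of bin between -0.078 and 0.078 m and y of cartridge in the frame of bin between -0.078 and 0.078 m and height (world z) of cartridge below 0.055 m and linear speed of cartridge below 0.03 m/s); the robot touches nothing.
It fails at once if the cover is dropped (falls free more than about 50 mm) (contact force between each of the arm, the fingers and cover below 0.01 N and linear speed of cover above 1 m/s).
It fails at once if the cartridge is dropped (falls free more than about 50 mm) (contact force between each of the arm, the fingers, cover and cartridge below 0.01 N and linear speed of cartridge above 1 m/s).
It fails at once if the brush is moved more than 25 mm (distance of brush from where it was at the start of the episode above 0.025 m).
It fails at once if the spray can is moved more than 25 mm (distance of spray from where it was at the start of the episode above 0.025 m).
It fails at once if the magnetic square is moved more than 25 mm (distance of square from where it was at the start of the episode above 0.025 m).
It also fails if it takes over 58 s, if anything falls off the work surface, if the arm or the gripper's body presses on something with over 40 N, if the wrist force passes 120 N, or if a joint passes its speed limit or range.

ROBOT

A 6-joint arm with a two-finger parallel gripper is mounted at the origin on the work surface. World frame = base frame: x ahead of the robot, y to its left, z up, the work surface at z = 0. Lengths are in m, angles in degrees, forces in N, time in s.
With the tool pointing down it reaches from about 0.25 to 0.725 m from the base axis. Payload 9.7 kg.
Tool frame: the origin (TCP) lies between the finger pads; the fingertips stand 11 mm ahead of it and the grasp point (between the pads) lies 8 mm behind it; y points along the fingers, x is the direction in which the jaws open and shut, and the axes are right-handed (so a half turn about y gives the same grasp; the last joint's range is limited). The gripper opens to 85 mm and grips with 20 to 120 N. Pads are 22 mm wide; open, the fingers measure 114 mm over their backs; the gripper's body (76 mm by 85 mm) begins 54 mm behind the grasp point. The pads swing forward as they close: fully open they stand 13 mm farther back than shut.
Start: joints at [0, 4.979, 10.078, 95.1, 0, 90], TCP at [0.55, -0, 0.242] pointing down, gripper open.
Joint ranges: [-179.16, 179.16], [-48.56, 103.87], [-65.8, 70.77], [-126.05, 130.52], [-82.76, 87.17], [-180, 180]. Speed limits (degrees/s): [127.2, 127.2, 147.25, 180, 180, 180].

INTERFACE

Orientations are given as [roll, pitch, yaw] about the fixed x, y, z axes, in that order (R = Rz(yaw) Ry(pitch) Rx(roll)).
In Python, from workcell import bot, vision gives the robot as it stands. The module is installed in compiled form; this text tells all that it offers.
- The arm moves only by the shell command python3 -m crank 'ROWS' [OPENING] [FORCE]. ROWS is text: rows parted by semicolons, each of 6 numbers parted by spaces: the shift along the tool's x, y, z in m, then the turn, a rotation vector about the tool's x, y, z in rad. A call has 1 to 8 rows; each row is the pose to reach, as a shift and turn from the pose commanded when the call began, along the tool's axes at that moment; what a row does not reach only later rows make up. A row lasts 1/10 s, in which the tool goes at most 50 mm and 8.59 degrees, less where a joint would pass 70% of its speed; a pose out of reach is approached as far as the arm can. A call with a gripper value outside its range is refused whole. OPENING is the gripper's target within -1 to 1 (shut at 1, half-way at 0, fully open at -1), set as the call begins (- or left out, the last holds). The fingers move at their own pace and stop on an object; FORCE is the grip in N (left out, the last holds). Time passes only in rows, so rows that repeat a pose let the fingers close. It gives the time, the measured TCP pose, the force and the opening at its end, in the units of the state.
- bot.get_obs(): the state, without advancing time (a new reading comes with each control period).
- vision.camera(name): name is "scene" or "side" or "wrist"; returns the picture (480x640x3 uint8, red, green, blue); there is no depth.
- vision.get_calibration(name): a dict with "fx", "fy", "cx", "cy" (pixels), "rvec" (rotation vector, rad) and "tvec" (3), from world to camera coordinates, as OpenCV has them. Camera axes: x right, y down, z forward; pixel columns grow to the right and rows downward; lengths in m; the calibration is good to about 2 mm. A picture is of the moment at which its call begins: read the wrist's pose just before it. get_calibration takes no time and is no camera call; for the wrist camera it gives the pose at the moment of the call.
- bot.job_done(): hands the job in, once; it reports no verdict.
The state is a dict: "time": time; "q": joint angles; "qd": joint speeds; "joint_efforts": joint torques, N m; "ee_pos": TCP position; "tcp_rot": TCP orientation; "wrist_force": force on the tool from outside, world axes, zero at the start; "torque": the same for the moment, N m; "opening": finger opening in m.
Only numpy, scipy, OpenCV 4.12 (cv2) and the standard library are available. Lean on these libraries where they do the work, as an engineer would, in place of code of your own. Each camera call takes 0.05 s, during which the arm holds its last target. There are 200 camera calls.

## Working session

There is one attempt and no reset: what is moved stays moved. The work goes in short steps, Python scripts to look and compute and a shell command to move; the robot and the scene stay as the last step left them, time stands still between calls to the robot, and variables do not carry over. Pictures are saved under pics/ and viewed, about 8 in all and at most 12, crops included, and the job is handed in when it is done.

```bash
mkdir -p pics
python3 - <<'E'
from workcell import bot, vision
import cv2
o=bot.get_obs();print(o)
for n in("scene","side"):
    im=vision.camera(n);cv2.imwrite(f"pics/{n}0.png",im[:,:,::-1]);print(n,vision.get_calibration(n))
print(vision.get_calibration("wrist"))
E
```

```text
{'time': 0.0, 'q': array([-5.59162551e-04,  5.01093153e+00,  1.00346530e+01,  9.50999868e+01,
       -1.28129347e-03,  8.99990359e+01]), 'qd': array([ 0.06608929,  0.0417374 , -0.03041573,  0.05236239,  0.07530592,
        0.04083192]), 'joint_efforts': array([ 7.68234549e-04, -5.20392072e+01,  4.64802504e+01,  1.63646933e-02,
        2.23589603e-05, -6.77332673e-05]), 'ee_pos': array([ 5.49783015e-01, -1.14928620e-05,  2.41586464e-01]), 'tcp_rot': array([-9.00012800e+01,  7.62653543e-02,  4.04908100e-04]), 'wrist_force': array([ 0.13086321, -0.04379508, -0.05016267]), 'torque': array([ 0.0364791 , -0.00460675,  0.01891926]), 'opening': 0.08540385728902695}
scene {'fx': 489.5027416081934, 'fy': 489.5027416081934, 'cx': 325.4606320588939, 'cy': 238.80218955161268, 'rvec': array([ 0.98677762,  2.27094274, -1.25778236]), 'tvec': array([ 0.28665108, -0.11175995,  1.57230993])}
side {'fx': 474.754744484318, 'fy': 474.754744484318, 'cx': 316.9692266522324, 'cy': 235.66603703016085, 'rvec': array([ 0.44021845, -2.72378049,  1.17506338]), 'tvec': array([0.46005333, 0.11904948, 1.02017494])}
{'fx': 394.9780638275229, 'fy': 394.9780638275229, 'cx': 315.3829018558299, 'cy': 237.69052392310775, 'rvec': array([-2.85111907e+00, -5.05943923e-04,  1.66849111e-03]), 'tvec': array([-0.5499161 , -0.03726321,  0.37830701])}
```

View pics/scene0.png

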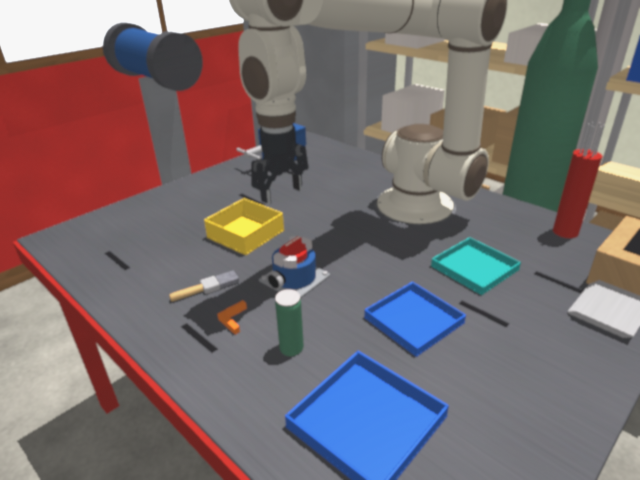

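View pics/side0.png

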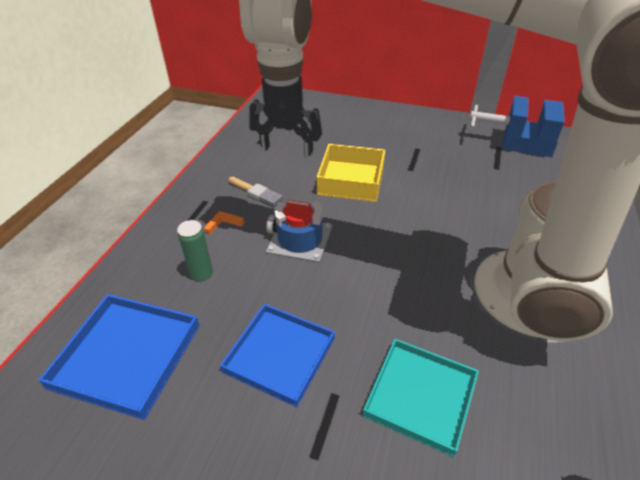

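The scene view shows the yellow bin at (244,225), the pot with red cover at (293,265), the smaller blue tray at (414,317), the larger blue tray at (367,420) and the spray can at (289,322). The side view has the pot at (298,230), the bin at (352,172) and the small blue tray at (278,353).

```bash
cat > h.py <<'E'
import numpy as np, cv2
from workcell import bot, vision
def cast(c,uv,z):
    R=cv2.Rodrigues(np.array(c['rvec'],float))[0];t=np.array(c['tvec']);C=-R.T@t
    uv=np.atleast_2d(np.array(uv,float))
    d=np.c_[(uv[:,0]-c['cx'])/c['fx'],(uv[:,1]-c['cy'])/c['fy'],np.ones(len(uv))]@R
    return C+d*((z-C[2])/d[:,2])[:,None]
def blobs(im,lo,hi,amin):
    m=cv2.inRange(cv2.cvtColor(im,cv2.COLOR_RGB2HSV),lo,hi)
    cs=cv2.findContours(m,cv2.RETR_EXTERNAL,cv2.CHAIN_APPROX_NONE)[0]
    return [c[:,0,:] for c in cs if cv2.contourArea(c)>amin]
E
python3 - <<'E'
from h import *
np.set_printoptions(precision=3,suppress=True)
for n in("scene","side"):
    im=cv2.imread(f"pics/{n}0.png")[:,:,::-1].copy();c=vision.get_calibration(n)
    for nm,lo,hi,z,a in(("blue",(105,150,60),(125,255,255),.025,150),("yellow",(22,120,80),(34,255,255),.06,300),("red",(0,150,60),(6,255,255),.114,60),("green",(60,80,30),(85,255,140),.14,100)):
        for b in blobs(im,lo,hi,a):
            if b[:,1].min()<100 : continue
            h=cv2.convexHull(b)
            q=cv2.approxPolyDP(h,6,True)[:,0]
            P=cast(c,b,z)[:,:2].astype(np.float32)
            print(n,nm,b.mean(0),q.tolist(),"rect",[np.round(v,3) for v in cv2.minAreaRect(P)])
            print(cast(c,q,z)[:,:2].tolist() if nm in("blue","yellow") else '')
    x,y=(293,265) if n=="scene" else (298,230)
    cv2.imwrite(f"pics/{n}c.png",cv2.resize(im[y-50:y+50,x-65:x+65,::-1],None,fx=5,fy=5,interpolation=3))
    if n=='scene': print('pot',cast(c,[[293,245]],.114))
    else: print('pot',cast(c,[[300,206]],.114))
w=vision.camera("wrist");cv2.imwrite("pics/w0.png",w[:,:,::-1])
E
python3 -c "
import cv2,numpy as np
a=cv2.imread('pics/scenec.png');b=cv2.imread('pics/sidec.png')
cv2.imwrite('pics/cc.png',cv2.resize(np.hstack([a,b]),(800,308)))"
```

```text
scene blue [368.023 419.696] [[358, 351], [447, 405], [395, 479], [351, 479], [287, 427], [286, 415]] rect [array([0.741, 0.411]), array([0.223, 0.217]), np.float64(2.028)]
[[0.6337576860414281, 0.3008944549506409], [0.6268493734683345, 0.5055185631551229], [0.8035299015178653, 0.5216367613275708], [0.8504733153050283, 0.47122384885286434], [0.8546378202143763, 0.32737491408468594], [0.8390287046705744, 0.3077424570123428]]
scene blue [414.5   317.099] [[410, 283], [464, 314], [416, 355], [365, 317]] rect [array([0.468, 0.321]), array([0.171, 0.176]), np.float64(82.875)]
[[0.37716008647765664, 0.24732716602645177], [0.389112444106554, 0.4012209721658637], [0.563214584212065, 0.3941148797952486], [0.544710950739477, 0.24534938901066172]]
scene yellow [244.011 225.112] [[244, 197], [281, 212], [283, 225], [246, 254], [207, 237], [204, 220]] rect [array([ 0.502, -0.23 ]), array([0.226, 0.229]), np.float64(6.682)]
[[0.4034148359024152, -0.3564488710342737], [0.3905736054758272, -0.20065804288464473], [0.43629626516169184, -0.141513945634534], [0.595787097764076, -0.10513560830487578], [0
[... 2216 characters left out ...]
 [-0.021091027728882883, -0.7325715960893574]]
side yellow [350.949 172.196] [[328, 144], [384, 150], [375, 201], [317, 193]] rect [array([ 0.471, -0.23 ]), array([0.165, 0.233]), np.float64(7.084)]
[[0.5646185929600471, -0.33256898376817856], [0.4068757359982641, -0.349865161937151], [0.37758598467063287, -0.12367511893211125], [0.5223163670675477, -0.11064912213040878]]
side red [297.63  213.667] [[287, 203], [309, 205], [307, 224], [288, 222]] rect [array([0.517, 0.04 ]), array([0.065, 0.076]), np.float64(12.967)]

side green [196.258 255.04 ] [[202, 231], [210, 274], [197, 280], [180, 237]] rect [array([0.647, 0.24 ]), array([0.045, 0.132]), np.float64(40.224)]

pot [[0.521 0.01  0.114]]
```

View pics/cc.png

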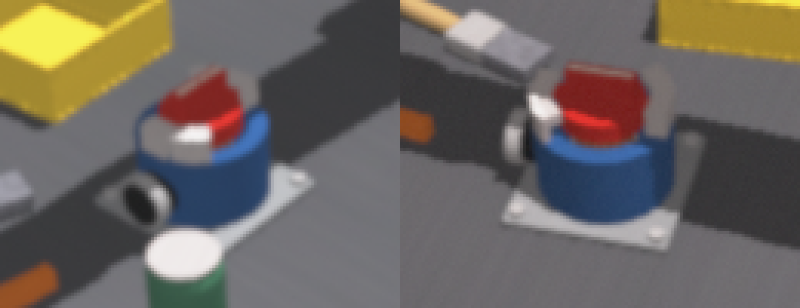

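View pics/w0.png

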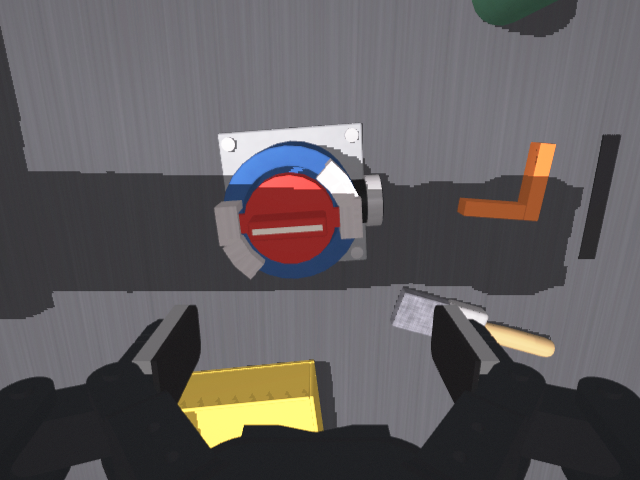

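The wrist view shows the white bar stripe from (252,233) to (323,228), the flange's top edge from (219,134) to (362,124), and the bin's upper rim edge ending near (316,362).

Run:
```python
from h import *
np.set_printoptions(precision=4,suppress=True)
im=cv2.imread("pics/w0.png")[:,:,::-1].copy();c=vision.get_calibration("wrist")
hsv=cv2.cvtColor(im,cv2.COLOR_RGB2HSV)
m=np.zeros((480,640),np.uint8);s=im[215:245,247:330]
m[215:245,247:330]=((s[:,:,1]>120)*255)
b=max(cv2.findContours(m,0,1)[0],key=cv2.contourArea)[:,0]
r=cv2.minAreaRect(cast(c,b,.114)[:,:2].astype(np.float32));print('stripe',r, cast(c,[[252,232.5],[323,228]],.114))
R=[b for b in blobs(im,(0,150,60),(6,255,255),500)]
for b in R: print('red',b.min(0),b.max(0))
print('flange',cast(c,[[219,134],[362,124]],.008), 'bolts',cast(c,[[229,144],[352,135]],.010))
B=[b for b in blobs(im,(105,150,60),(125,255,255),300)]
for b in B:
  e=cv2.minEnclosingCircle(cast(c,b,.072)[:,:2].astype(np.float32));print('rim',e)
print('plate top circle',cv2.minEnclosingCircle(cast(c,max(R,key=len),.09)[:,:2].astype(np.float32)))
print('binrim',cast(c,[[316,362],[200,372]],.06))
for n,p in (("side",[[328,144],[384,150]]),("scene",[[244,197],[281,212],[204,220]])):
  print(n,cast(vision.get_calibration(n),p,.06))
print(cast(vision.get_calibration("side"),[[384,150],[328,144],[319,172]],.06))
```

```text
stripe ((0.5308433771133423, 0.0013180961832404137), (0.04770807549357414, 0.0037955562584102154), 4.120319843292236) [[ 0.507  -0.0009  0.114 ]
 [ 0.5553  0.0023  0.114 ]]
red [239 173] [339 262]
flange [[0.4639 0.0604 0.008 ]
 [0.5913 0.069  0.008 ]] bolts [[0.4727 0.0518 0.01  ]
 [0.5825 0.0597 0.01  ]]
rim ((0.5424925088882446, -0.031793683767318726), 0.03896843641996384)
rim ((0.5232663154602051, 0.02737775817513466), 0.0461130328476429)
plate top circle ((0.5306819677352905, 0.0017922387924045324), 0.03715331479907036)
binrim [[ 0.5506 -0.139   0.06  ]
 [ 0.444  -0.1497  0.06  ]]
side [[ 0.5646 -0.3326  0.06  ]
 [ 0.4069 -0.3499  0.06  ]]
scene [[ 0.4034 -0.3564  0.06  ]
 [ 0.3906 -0.2007  0.06  ]
 [ 0.5679 -0.3305  0.06  ]]
[[ 0.4069 -0.3499  0.06  ]
 [ 0.5646 -0.3326  0.06  ]
 [ 0.5459 -0.1967  0.06  ]]
```

```bash
python3 -m crank '-0.019 0.05 0.0015 0 0.14 0;-0.019 0.05 0.0015 0 0.28 0;-0.019 0.05 0.0015 0 0.42 0;-0.019 0.05 0.0015 0 0.56 0;-0.019 0.05 0.0015 0 0.70 0;-0.019 0.05 0.0015 0 0.84 0;-0.019 0.05 0.0015 0 0.98 0;-0.019 0.05 0.0015 0 1.12 0' 0 60; python3 -m crank '0 0 0 0 0.14 0;0 0 0 0 0.28 0;0 0 0 0 0.38 0;0 0 0 0 0.38 0;0 0 0 0 0.38 0'
python3 - <<'E'
from h import *
print(bot.get_obs()['q']);c=vision.get_calibration("wrist");im=vision.camera("wrist");cv2.imwrite("pics/w1.png",im[:,:,::-1])
R=max(blobs(im,(0,150,60),(6,255,255),500),key=len);print(R.min(0),R.max(0),cv2.minEnclosingCircle(cast(c,R,.09)[:,:2].astype(np.float32)))
E
```

```text
time: 0.95
ee_pos: [0.5309, 0.0015, 0.192]
tcp_rot: [-90.0, 0.0, -64.5]
wrist_force: [-0.6, 0.3, 0.2]
opening: 0.0427
time: 1.45
ee_pos: [0.5309, 0.0015, 0.1921]
tcp_rot: [-90.0, 0.0, -85.8]
wrist_force: [-0.4, -0.5, 0.7]
opening: 0.0429
[1.60608403e-01 1.62483493e+00 1.00252968e+00 8.93980201e+01
 1.27808392e-03 1.75930933e+02]
[265 186] [369 298] ((0.5302588939666748, 0.0008421452948823571), 0.036945831030607224)
```

View pics/w1.png

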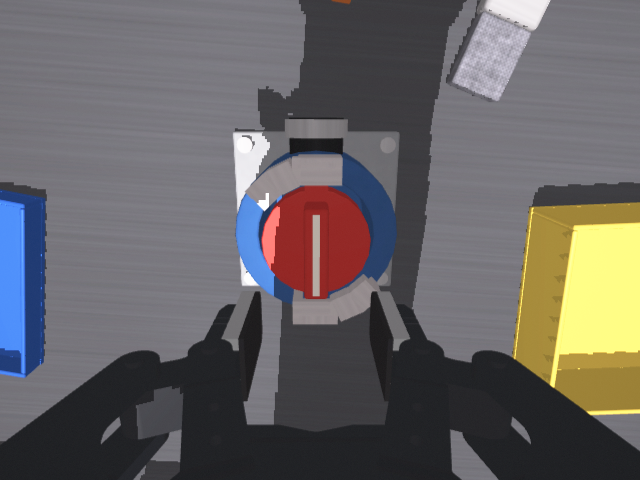

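The stripe is vertical at column 316, so the bar is centred and square to the jaws. Next I descend and grip.

```bash
python3 -m crank '0 0.03 0 0 0 0;0 0.06 0 0 0 0;0 0.078 0 0 0 0;0 0.087 0 0 0 0;0 0.087 0 0 0 0;0 0.087 0 0 0 0'; python3 -m crank '0 0 0 0 0 0;0 0 0 0 0 0;0 0 0 0 0 0;0 0 0 0 0 0;0 0 0 0 0 0;0 0 0 0 0 0;0 0 0 0 0 0' 1 70
```

```text
time: 2.1
ee_pos: [0.5314, 0.0015, 0.1062]
tcp_rot: [-89.9, -0.0, -85.9]
wrist_force: [-0.2, 0.0, -0.4]
opening: 0.0426
time: 2.8
ee_pos: [0.5315, 0.0014, 0.1065]
tcp_rot: [-89.9, -0.0, -85.9]
wrist_force: [0.4, -0.1, 4.8]
opening: 0.0124
```

```bash
python3 -m crank '0 0.003 0 0 0 0;0 0.006 0 0 0 0;0 0.0085 0 0 0 0;0 0.0085 0 0 0 0;0 0.0085 0 0 0 0'
```

```text
time: 3.3
ee_pos: [0.5316, 0.0014, 0.0983]
tcp_rot: [-89.9, -0.0, -85.9]
wrist_force: [-1.0, -0.2, 8.2]
opening: 0.0125
```

```bash
python3 -m crank '0 0 0 0 -0.1 0;0 0 0 0 -0.2 0;0 0 0 0 -0.3 0;0 0 0 0 -0.4 0;0 0 0 0 -0.5 0;0 0 0 0 -0.6 0;0 0 0 0 -0.7 0;0 0 0 0 -0.8 0'; python3 -m crank '0 0 0 0 -0.1 0;0 0 0 0 -0.2 0;0 0 0 0 -0.3 0;0 0 0 0 -0.4 0;0 0 0 0 -0.5 0;0 0 0 0 -0.6 0;0 0 0 0 -0.7 0;0 0 0 0 -0.77 0'
python3 -m crank '0 0 0 0 0 0;0 0 0 0 0 0'
python3 - <<'E'
from h import *
im=vision.camera("wrist");cv2.imwrite("pics/w2.png",im[:,:,::-1])
E
```

```text
time: 4.1
ee_pos: [0.532, 0.0016, 0.0985]
tcp_rot: [-89.9, -0.1, -39.9]
wrist_force: [0.3, 0.4, 8.6]
opening: 0.0123
time: 4.9
ee_pos: [0.532, 0.0016, 0.0985]
tcp_rot: [-90.0, -0.2, 4.2]
wrist_force: [0.1, 1.5, 8.0]
opening: 0.0126
time: 5.1
ee_pos: [0.5319, 0.0016, 0.0985]
tcp_rot: [-90.0, -0.2, 4.0]
wrist_force: [-0.9, 0.5, 7.5]
opening: 0.0119
```

View pics/w2.png

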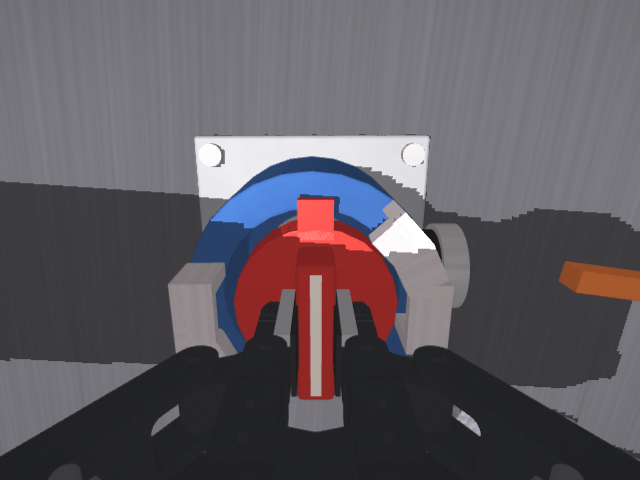

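The cover is turned: one ear points up in the image at (316,215), clear of both claws. Now I lift it.

```bash
python3 -m crank '0 -0.008 0 0 0 0;0 -0.016 0 0 0 0;0 -0.024 0 0 0 0;0 -0.035 0 0 0 0;0 -0.055 0 0 0 0;0 -0.08 0 0 0 0;0 -0.1 0 0 0 0;0 -0.1 0 0 0 0'
python3 -m crank '-0.003 0 0.02 0 0 0;-0.009 0 0.06 0 0 0;-0.016 0 0.105 0 0 0;-0.022 0 0.15 0 0 0;-0.029 0 0.195 0 0 0;-0.036 0 0.24 0 0 0;-0.043 0 0.285 0 0 0;-0.048 0 0.315 0 0 0'
python3 -m crank '0 0 0.008 0 0 0;0 0 0.008 0 0 0;0 0 0.008 0 0 0'
python3 - <<'E'
from h import *
np.set_printoptions(precision=4,suppress=True)
c=vision.get_calibration("wrist");im=vision.camera("wrist");cv2.imwrite("pics/w3.png",im[:,:,::-1])
E
```

```text
time: 5.95
ee_pos: [0.5317, 0.0015, 0.1996]
tcp_rot: [-90.0, -0.2, 4.0]
wrist_force: [0.1, -0.6, -1.4]
opening: 0.0123
time: 6.75
ee_pos: [0.4596, 0.3146, 0.1953]
tcp_rot: [-90.0, 0.1, 4.1]
wrist_force: [0.2, -0.5, -1.0]
opening: 0.0122
time: 7.05
ee_pos: [0.4606, 0.3194, 0.1962]
tcp_rot: [-90.1, 0.1, 4.0]
wrist_force: [-0.1, -0.3, -1.1]
opening: 0.0123
```

View pics/w3.png

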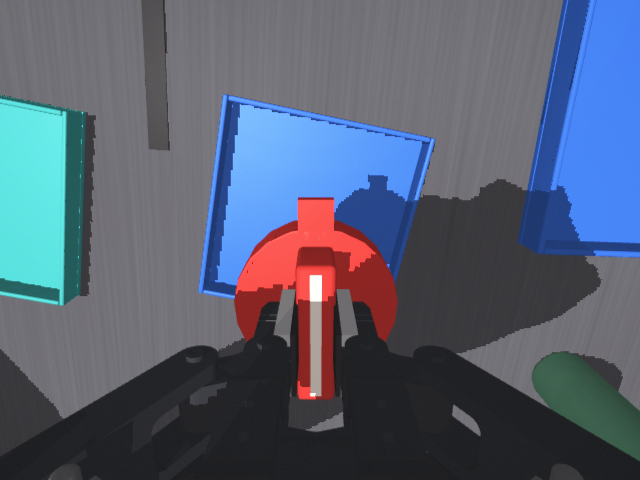

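The cover is held above the tray; the tray's rim corners appear at (226,96), (434,138) and (202,291). I'll check the tray's centre from these.

Run:
```python
from h import *
c=vision.get_calibration("wrist");P=cast(c,[[226,96],[434,138],[202,291]],.025);print(P,(P[1]+P[2])/2)
```

```text
[[0.39058945 0.40341347 0.025     ]
 [0.54478552 0.38461352 0.025     ]
 [0.37129457 0.24868662 0.025     ]] [0.45804004 0.31665007 0.025     ]
```

```bash
python3 -m crank '0 0.03 0 0 0 0;0 0.07 0 0 0 0;0 0.11 0 0 0 0;0 0.14 0 0 0 0;0 0.153 0 0 0 0;0 0.153 0 0 0 0;0 0.153 0 0 0 0'
```

```text
time: 7.8
ee_pos: [0.4614, 0.3203, 0.0454]
tcp_rot: [-89.9, -0.1, 4.0]
wrist_force: [-0.3, 0.5, -0.5]
opening: 0.012
```

```bash
python3 -m crank '0 0.002 0 0 0 0;0 0.004 0 0 0 0;0 0.004 0 0 0 0'
```

```text
time: 8.1
ee_pos: [0.4608, 0.3206, 0.0403]
tcp_rot: [-90.0, -0.0, 4.0]
wrist_force: [0.5, -0.4, -1.2]
opening: 0.0126
```

```bash
python3 -m crank '0 0.001 0 0 0 0;0 0.002 0 0 0 0;0 0.003 0 0 0 0;0 0.003 0 0 0 0'
```

```text
time: 8.5
ee_pos: [0.4607, 0.3205, 0.0385]
tcp_rot: [-90.0, -0.1, 4.0]
wrist_force: [-4.0, -3.5, 11.9]
opening: 0.0126
```

```bash
python3 -m crank '0 0 0 0 0 0;0 -0.001 0 0 0 0;0 -0.001 0 0 0 0;0 -0.001 0 0 0 0;0 -0.001 0 0 0 0' 0.2; python3 -m crank '0 -0.03 0 0 0 0;0 -0.07 0 0 0 0;0 -0.12 0 0 0 0;0 -0.17 0 0 0 0;0 -0.17 0 0 0 0;0 -0.17 0 0 0 0'
python3 - <<'E'
from h import *
c=vision.get_calibration("wrist");im=vision.camera("wrist");cv2.imwrite("pics/w4.png",im[:,:,::-1])
E
```

```text
time: 9.0
ee_pos: [0.4605, 0.3203, 0.0376]
tcp_rot: [-90.0, 0.0, 4.0]
wrist_force: [-0.8, 0.2, -0.2]
opening: 0.0346
time: 9.6
ee_pos: [0.4611, 0.3207, 0.209]
tcp_rot: [-89.9, -0.1, 4.0]
wrist_force: [-0.2, 0.3, -0.1]
opening: 0.0343
```

View pics/w4.png

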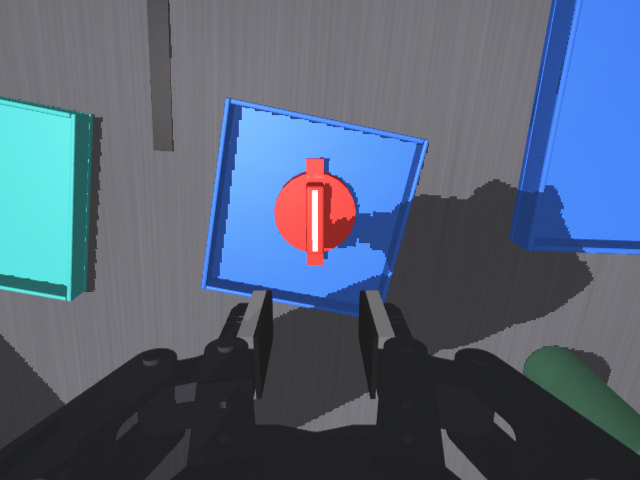

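The cover lies flat near the tray's centre at (315,212). I go back over the pot with the jaw line at 105° of pot x.

```bash
python3 -m crank '0.006 0 -0.04 0 0.14 0;0.012 0 -0.08 0 0.28 0;0.018 0 -0.12 0 0.42 0;0.024 0 -0.16 0 0.56 0;0.03 0 -0.2 0 0.70 0;0.036 0 -0.24 0 0.84 0;0.042 0 -0.28 0 0.98 0;0.0475 0 -0.3235 0 1.12 0' -0.4; python3 -m crank '0 0 0 0 0.1 0;0 0 0 0 0.19 0;0 0 0 0 0.19 0;0 0 0 0 0.19 0'
python3 - <<'E'
from h import *
c=vision.get_calibration("wrist");im=vision.camera("wrist");cv2.imwrite("pics/w5.png",im[:,:,::-1])
for b in blobs(im,(7,150,80),(20,255,255),300):
    print(b.mean(0),cv2.minEnclosingCircle(cast(c,b,.099)[:,:2].astype(np.float32)))
E
```

```text
time: 10.45
ee_pos: [0.5299, -0.0005, 0.2057]
tcp_rot: [-90.1, 0.1, -60.5]
wrist_force: [0.0, 0.2, -0.6]
opening: 0.0593
time: 10.85
ee_pos: [0.53, 0.001, 0.2064]
tcp_rot: [-90.1, 0.0, -70.9]
wrist_force: [-0.1, 0.5, -0.7]
opening: 0.06
[315.7029703  236.18316832] ((0.5320214033126831, 0.0005625722697004676), 0.0232942346483469)
[396.36486486   8.93243243] ((0.667431652545929, 0.0025015450082719326), 0.008075419813394547)
```

View pics/w5.png

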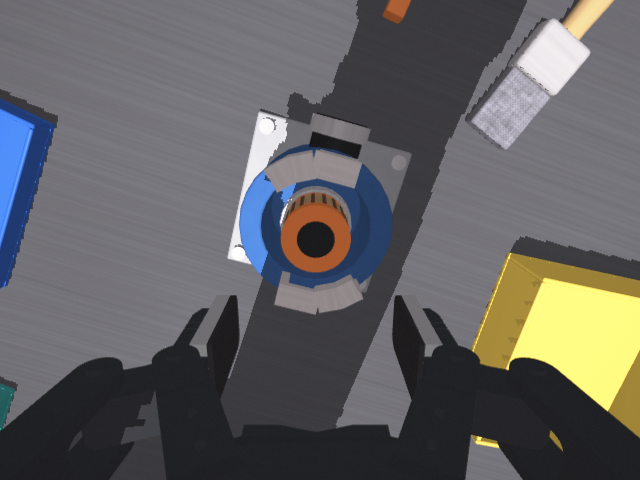

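The cartridge is exposed: orange cap at (316,236), central between the fingers.

```bash
python3 -m crank '0 0.04 0.0015 0 0 0;0 0.075 0.0015 0 0 0;0 0.1 0.0015 0 0 0;0 0.115 0.0015 0 0 0;0 0.123 0.0015 0 0 0;0 0.123 0.0015 0 0 0;0 0.123 0.0015 0 0 0'; python3 -m crank '0 0 0 0 0 0;0 0 0 0 0 0;0 0 0 0 0 0;0 0 0 0 0 0;0 0 0 0 0 0;0 0 0 0 0 0' 1 50
```

```text
time: 11.6
ee_pos: [0.5326, 0.0015, 0.086]
tcp_rot: [-89.9, -0.0, -71.0]
wrist_force: [-0.9, 0.4, 0.0]
opening: 0.0593
time: 12.2
ee_pos: [0.5325, 0.0015, 0.0851]
tcp_rot: [-89.9, -0.0, -71.0]
wrist_force: [2.5, 1.2, 4.0]
opening: 0.0422
```

```bash
python3 -m crank '0 -0.01 0 0 0 0;0 -0.025 0 0 0 0;0 -0.05 0 0 0 0;0 -0.08 0 0 0 0;0 -0.11 0 0 0 0;0 -0.12 0 0 0 0;0 -0.12 0 0 0 0'; python3 -m crank '0.017 0 -0.01 0 0 0;0.05 0 -0.03 0 0 0;0.085 0 -0.051 0 0 0;0.12 0 -0.072 0 0 0;0.155 0 -0.093 0 0 0;0.19 0 -0.114 0 0 0;0.22 0 -0.132 0 0 0;0.232 0 -0.14 0 0 0'; python3 -m crank '0 0 0 0 0 0;0 0 0 0 0 0'
python3 - <<'E'
from h import *
im=vision.camera("side");w=vision.camera("wrist");cv2.imwrite("pics/w6.png",cv2.resize(np.hstack([w,im])[:,:,::-1],(800,300)))
E
```

```text
time: 12.9
ee_pos: [0.5325, 0.0014, 0.2064]
tcp_rot: [-89.9, -0.0, -71.1]
wrist_force: [0.0, 0.1, -1.6]
opening: 0.0425
time: 13.7
ee_pos: [0.4734, -0.2657, 0.2027]
tcp_rot: [-90.1, 0.1, -71.2]
wrist_force: [0.1, -1.1, -2.5]
opening: 0.0421
time: 13.9
ee_pos: [0.4747, -0.2628, 0.2038]
tcp_rot: [-90.1, 0.1, -71.1]
wrist_force: [-0.8, -0.2, -1.1]
opening: 0.0421
```

View pics/w6.png

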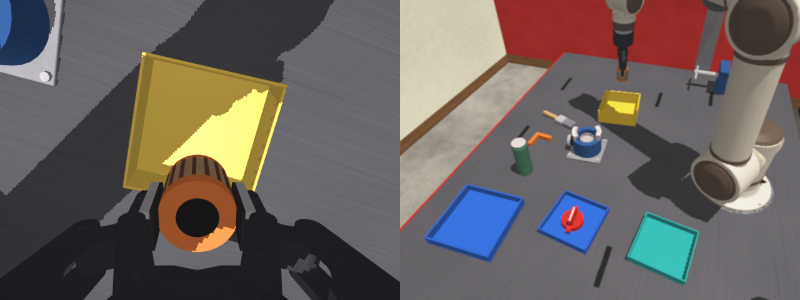

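The cartridge is held upright over the bin. The bin's rim corners in full-size wrist pixels are about (229,85), (458,139) and (198,299).

```bash
python3 - <<'E'
from h import *
c=vision.get_calibration("wrist");P=cast(c,[[229,85],[458,139],[198,299]],.06);print(P,(P[1]+P[2])/2)
E
python3 -m crank '0 0.04 0 0 0 0;0 0.085 0 0 0 0;0 0.125 0 0 0 0;0 0.15 0 0 0 0;0 0.165 0 0 0 0;0 0.165 0 0 0 0;0 0.165 0 0 0 0'
```

```text
[[ 0.54639664 -0.17832807  0.06      ]
 [ 0.56390216 -0.33389966  0.06      ]
 [ 0.39122001 -0.19671923  0.06      ]] [ 0.47756109 -0.26530944  0.06      ]
time: 14.7
ee_pos: [0.4756, -0.2633, 0.041]
tcp_rot: [-90.0, -0.1, -71.0]
wrist_force: [0.9, -1.0, -1.1]
opening: 0.0424
```

```bash
python3 -m crank '0 0.002 0 0 0 0;0 0.004 0 0 0 0;0 0.006 0 0 0 0;0 0.006 0 0 0 0'
```

```text
time: 15.1
ee_pos: [0.4754, -0.2638, 0.0356]
tcp_rot: [-89.9, -0.1, -71.1]
wrist_force: [-4.1, 1.3, 11.0]
opening: 0.0425
```

```bash
python3 -m crank '0 0 0 0 0 0;0 -0.001 0 0 0 0;0 -0.001 0 0 0 0;0 -0.001 0 0 0 0;0 -0.001 0 0 0 0' -0.4; python3 -m crank '0 -0.02 0 0 0 0;0 -0.05 0 0 0 0;0 -0.09 0 0 0 0;0 -0.13 0 0 0 0;0 -0.17 0 0 0 0;0 -0.19 0 0 0 0;0 -0.19 0 0 0 0'
python3 - <<'E'
from h import *
s=vision.camera("scene");w=vision.camera("wrist");cv2.imwrite("pics/w7.png",cv2.resize(np.hstack([w,s])[:,:,::-1],(800,300)))
E
```

```text
time: 15.6
ee_pos: [0.4749, -0.2634, 0.0347]
tcp_rot: [-90.0, 0.0, -71.0]
wrist_force: [-0.6, 0.1, -0.1]
opening: 0.0594
time: 16.3
ee_pos: [0.4759, -0.264, 0.2282]
tcp_rot: [-89.8, -0.2, -71.0]
wrist_force: [0.2, -0.9, -1.2]
opening: 0.0599
```

View pics/w7.png

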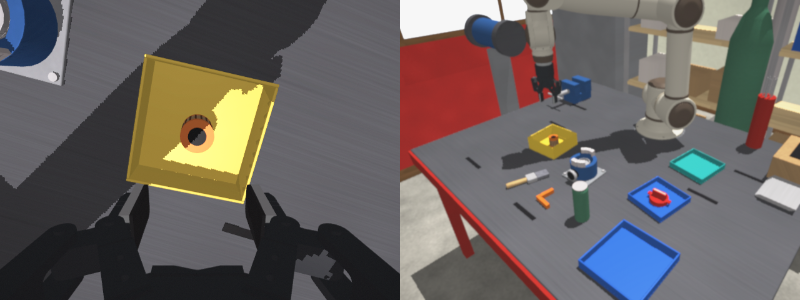

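The cartridge stands in the bin, the cover lies in the tray, and the gripper is clear of both. I'm handing the job in.

```bash
python3 -c "
from workcell import bot
print(bot.job_done())"
```

```text
the job is handed in; nothing more can be done
None
```

The job is done and handed in at about 16.4 s of the 58 s allowed; handing in gives no verdict. I pressed the cover down about 8 mm (about 8 N on the wrist), turned it 90° counter-clockwise, lifted it off and set it down in the smaller blue tray. Then I took the cartridge by its sides and set it down in the yellow bin.

**Last checks:** the final pictures show the cover right way up near the tray's centre and the cartridge standing near the middle of the bin. The brush, spray can and square look unmoved. The gripper is open and clear, with the TCP about 0.23 m up, and the wrist force is close to zero. I did not re-measure the bystanders or the final part positions numerically.

**Disagreements:** nothing failed. The scene and side cameras put the tray's centre about 15 mm apart in x. I placed the cover at their mean, and the wrist view then agreed within about 4 mm. The gripper opening read about 1.5 mm less than the true width of both parts.

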